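# Tighten the grinder's lock ring with the pin key

### The arm

A 6-joint arm with a two-finger parallel gripper is mounted at the origin on a cart in front of the work surface, level with it; the furniture and walls round the work are solid. World frame = base frame: x ahead of the robot, y to its left, z up, the work surface at z = 0. Lengths are in m, angles in rad, forces in N, time in s.
With the tool pointing down it reaches from about 0.4 to 0.825 m from the base axis. Payload 7 kg.
Tool frame: the origin (TCP) lies between the finger pads, 19 mm behind the fingertips; this is the grasp point; z points along the fingers, y is the line along which they close (so a half turn about z gives the same grasp; the last joint's range is limited). The gripper opens to 88 mm and grips with 3 to 60 N. Pads are 19 mm wide; open, the fingers measure 130 mm over their backs; the gripper's body (78 mm by 193 mm) begins 47 mm behind the grasp point.
Start: joints at [-0.927, 0.359, 0.012, 0, -1.224, -0.288], TCP at [0.235, -0.633, 0.245] pointing down, gripper open.
Joint ranges: [-3.07, 3.07], [-1.43, 2.12], [-1.02, 1.25], [-3.03, 1.67], [-3.05, -0], [-3.03, 3.03]. Speed limits (rad/s): [2.39, 2.39, 3.01, 3.14, 3.14, 3.14].

### API

Orientations are given as a unit quaternion [x, y, z, w].
In Python, from cell import * gives the robot as it stands. Calls block until the motion is done:
- move_pose(position, orientation): joint-space move of the TCP to a pose.
- line_to(position, rot=None, speed=0.15, contact_N=None): straight line of the TCP; rot=None keeps the orientation; speed is the mean speed in m/s. With contact_N (N) it stops when the force on the tool has changed by that much, and returns True; else False.
- movej(angles): joint-space move.
- gripper_to(opening, force=None): opening from 0.0 (shut) to 1.0 (fully open); force is the grip in N (None keeps the last); returns when the fingers have stopped.
- sleep(seconds).
- inverse_kinematics(position, orientation): joint angles nearest the present ones, or None.
- state(): the state.
- snapshot(name): name is "side" or "top"; returns a dict with "color" (400x640x3 uint8, red, green, blue), "fx", "fy", "cx", "cy" (pixels), "xyz" and "rotation" of the camera in the world. Camera axes: x right, y up, looking along -z (the intrinsics and any distortion apply to the point x, -y, -z); pixel columns grow to the right and rows downward; lengths in m; the calibration is good to about 2 mm. A picture is of the moment at which its call begins. There is no depth.
A pose or a line that the arm cannot do raises MotionError and nothing moves.
- hand_in(): hands the job in; it is judged then, once.
The state is a dict: "clock": time; "joint_positions": joint angles; "joint_velocities": joint speeds; "effort": joint torques, N m; "ee_pos": TCP position; "tool_rot": TCP orientation; "wrist_force": force on the tool from outside, world axes, zero at the start; "wrist_torque": the same for the moment, N m; "finger_gap": opening from 0.0 (shut) to 1.0 (fully open); "grasp_force": force on a finger pad.
Only numpy, scipy, OpenCV 4.12 (cv2) and the standard library are available. Lean on these libraries where they do the work, as an engineer would, in place of code of your own. Each camera call takes 0.05 s, during which the arm holds its last target. There are 200 camera calls.

### The job

The hopper is off the coffee grinder and its burr lock ring is loose. Take the two-pronged pin key from its wooden stand, get both prongs fully into the ring's two holes before turning it, turn the ring clockwise (seen from above) until it is tight against its stop, then put the key back upright, fully down in its stand. Work gently: do not force the key against the grinder, keep the gripper's fingers off the grinder, and leave the other things where they are.

Things in the scene. Friction and masses are not known exactly. Their poses are not given: they have to be found in the camera images.
- pin_key: Loose pin key (face spanner), 0.10-0.20 kg: two round steel prongs pointing down, 6 mm diameter, 8 mm long, 44 mm between centres; above them a steel crossbar 58 x 14 x 12 mm. Origin: midway between the prong tips. z up, x along the line of the prongs and the crossbar. In key z: prongs 0 to 8 mm, crossbar 8 to 20 mm, handle 20 to 62 mm. A half turn about z gives the same key.
- key_grip (a point): Point on the pin key's axis to grasp, 44 mm above its prong tips, in the middle of its upright flat black handle: 34 mm long (along key x), 12 mm thick (along key y, pinch it this way), 42 mm high. Axes as the key's. A TCP here leaves the fingertips 5 mm above the crossbar.
- key_stand: Fixed wooden block 84 x 44 x 20 mm, two round wells in its top, 12 mm diameter, 14 mm deep, at x = -22 and +22 mm. Origin: centre of its underside, on the worktop; x along the line of wells. At the start the key stands in it, crossbar resting on the block, key origin 12 mm above the stand's origin, with up to 3 mm sideways play. It goes back the same way.
- grinder: Fixed round grey coffee grinder without its hopper, about 124 mm diameter at the foot, 104 mm at the top, a black chute at its front (-x). Origin: centre of its underside. Its top rim is 120 mm high, with a round recess of 71 mm diameter in which the lock ring sits.
- ring_top (a point): Centre of the lock ring's upper face, on its axis; at rest 123 mm above the grinder's origin, 3 mm proud of the rim. Axes as the grinder's; not turning with it. Steel ring, 69 mm diameter, bore 27 mm, two round holes 8.5 mm diameter, 9 mm deep, facing each other across the bore, 44 mm between centres. A key fully in has its crossbar on the ring, prongs 8 mm deep.
- ring_float (a joint): How far the ring is pressed down on its spring, m: 0 at rest, gives way up to 0.005, then hard. It takes about 0.3 N to start and 0.7 N more for each mm (about 3 N at 4 mm); released it comes back up. Prongs pressed on the ring beside the holes push it down; when the key is turned slowly and they meet the holes the ring springs up round them and the push falls away.
- lock_ring (a joint): How far the ring is screwed round, rad: grows clockwise from above; 0 to 0.15 at the start, hard stop at 0.60. About 0.18 N m turns it (a light rub does not); at 0.3 to 0.4 N m on the stop it is tight, over 0.7 is forced. The holes' place is NOT measured: their line is at h minus this value (counter-clockwise) from the grinder's x axis, h unknown, -0.45 to +0.45: look or feel for them.
- mug: Speckled stone mug, 84 mm, 100 mm high; a bystander, leave it where it is. Origin: centre of its underside.
- beans_jar: Glass jar with a green lid, 95 mm, 141 mm high; a bystander, leave it where it is. Origin: centre of its underside.
- tea_box: Tea carton, 128 x 69 x 79 mm; a bystander, leave it where it is. Origin: centre of its underside.
- prep_bowl: Cream bowl, 140 mm, 60 mm high; a bystander, leave it where it is. Origin: centre of its underside.
- cork: Cork stopper, 29 mm, 30 mm high; a bystander, leave it where it is. Origin: centre of its underside.
- teaspoon_used: Teaspoon lying, 130 mm; a bystander, leave it where it is. Origin: centre of its underside.
- salt_shaker: Salt shaker, 44 mm, 90 mm high; a bystander, leave it where it is. Origin: centre of its underside.
- scissors: Scissors lying, 199 mm; a bystander, leave it where it is. Origin: centre of its underside.
Things that resemble listed ones, but are neither listed nor needed, are in the scene too. There is more than one size of the pin_key; the job needs the larger.

How it is judged:
On the way, in this order (a step that is already met when the one before it is completed fails the run):
1. both prongs are in the ring's holes, at least 6.5 mm deep, before the ring has been turned (lock_ring still under 0.23) (z of pin_key in the frame of ring_top below -0.0065 m and horizontal distance between pin_key and ring_top below 0.004 m and value of joint lock_ring below 0.23 rad), for 0.1 s.
2. the ring has been turned tight (lock_ring over 0.56) with the prongs still at least 5 mm in the holes (value of joint lock_ring above 0.56 rad and z of pin_key in the frame of ring_top below -0.005 m and horizontal distance between pin_key and ring_top below 0.004 m), for 0.1 s.
At the end, for the whole second after the job is handed in: the lock ring is tight (lock_ring over 0.56 of 0.60 rad), and the pin key stands released and at rest in its stand, prongs in the wells and crossbar down on the block (within 2.5 mm in height, 6 mm sideways), upright within 0.1 rad (value of joint lock_ring above 0.56 rad and z of pin_key in the frame of key_stand between 0.009 and 0.0145 m and horizontal distance between pin_key and key_stand below 0.006 m and angle between pin_key's own z axis and vertical below 0.1 rad and linear speed of pin_key below 0.02 m/s); the robot touches nothing.
It fails at once if the key is forced against the grinder or its ring (over 35 N) (contact force between pin_key and grinder above 35 N).
It fails at once if the gripper's fingers push on the grinder or its ring (over 3 N) (contact force between the fingers and grinder above 3 N).
It fails at once if a bystander is pushed over 20 mm from its place (distance of any of mug, beans_jar, tea_box, prep_bowl, cork, teaspoon_used, salt_shaker, scissors from where it was at the start of the episode above 0.02 m).
It also fails if it takes over 72 s, if anything falls off the work surface, if the arm or the gripper's body presses on something with over 40 N, if the wrist force passes 120 N, or if a joint passes its speed limit or range.

## Working session

There is one attempt and no reset: what is moved stays moved. The work goes in short steps, each a Python script; the robot and the scene stay as the last script left them, time stands still between calls to the robot, and variables do not carry over. Pictures are saved under pics/ and viewed, at most 10 in all, crops included, and the job is handed in when it is done.

```bash
mkdir -p pics; ls; python3 - <<'E'
from cell import *
import cv2
for n in("top","side"):
    s=snapshot(n);cv2.imwrite(f"pics/{n}0.png",s["color"][:,:,::-1])
    print({k:v for k,v in s.items() if k!="color"})
print(state())
E
```

```text
pics
{'fx': 406.7484125976577, 'fy': 406.7484125976577, 'cx': 325.8746747539254, 'cy': 200.26660990224258, 'xyz': array([0.46043882, 0.08870337, 1.17432888]), 'rotation': array([ 0.04463608, -0.03344741, -0.70223374,  0.70975818])}
{'fx': 364.4065524640388, 'fy': 364.4065524640388, 'cx': 315.66191754018024, 'cy': 202.2227645782303, 'xyz': array([0.18034752, 0.85434708, 0.44546229]), 'rotation': array([-0.12189538,  0.54740605,  0.80443246, -0.19589933])}
{'clock': 0.1, 'joint_positions': array([-9.26928853e-01,  3.59291801e-01,  1.11661375e-02, -2.88387354e-04,
       -1.22405821e+00, -2.88091342e-01]), 'joint_velocities': array([-0.00071398, -0.00116854,  0.00072378,  0.0035799 , -0.00103349,
        0.00034264]), 'effort': array([-2.23551098e-03, -5.84163308e+01,  2.93752635e+01,  7.01554298e+00,
        1.01308632e-02, -3.34057074e-05]), 'ee_pos': array([ 0.23495111, -0.63237745,  0.24454196]), 'tool_rot': array([-1.76902998e-01,  9.84228037e-01,  6.80720811e-04, -1.90588545e-04]), 'wrist_force': array([ 0.30687222,  1.00345074, -0.35389523]), 'wrist_torque': array([ 0.02608567, -0.01217584, -0.00238995]), 'grasp_force': 0.0, 'finger_gap': 0.9955058462913481}
```

View pics/top0.png

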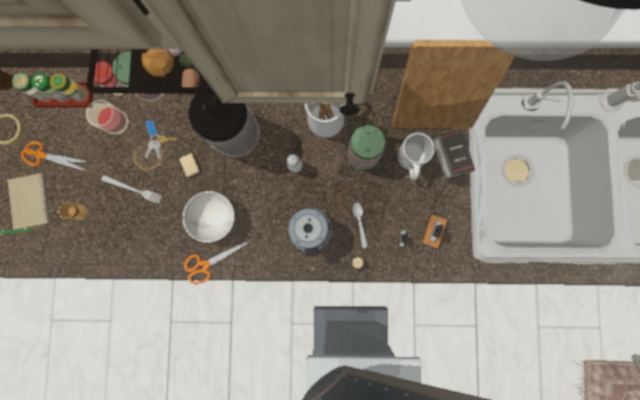

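View pics/side0.png

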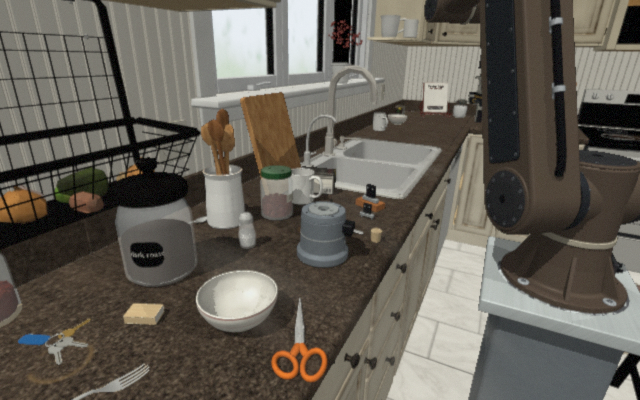

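The top view shows the grinder at (309,230). There are two key-like things: one in an orange-brown wooden block at (435,231), and a small grey one at (403,238). The block one matches the description (wooden stand, larger). I'll confirm it in enlarged crops.

```bash
python3 - <<'E'
import cv2,numpy as np
t=cv2.imread("pics/top0.png");s=cv2.imread("pics/side0.png")
def c(i,x,y,w,h): return cv2.resize(i[y:y+h,x:x+w],(400,300),interpolation=cv2.INTER_CUBIC)
cv2.imwrite("pics/c1.png",np.vstack([np.hstack([c(t,276,206,64,48),c(t,394,208,64,48)]),np.hstack([c(s,290,195,80,60),c(s,345,175,56,42)])]))
E
```

```text
(no output)
```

View pics/c1.png

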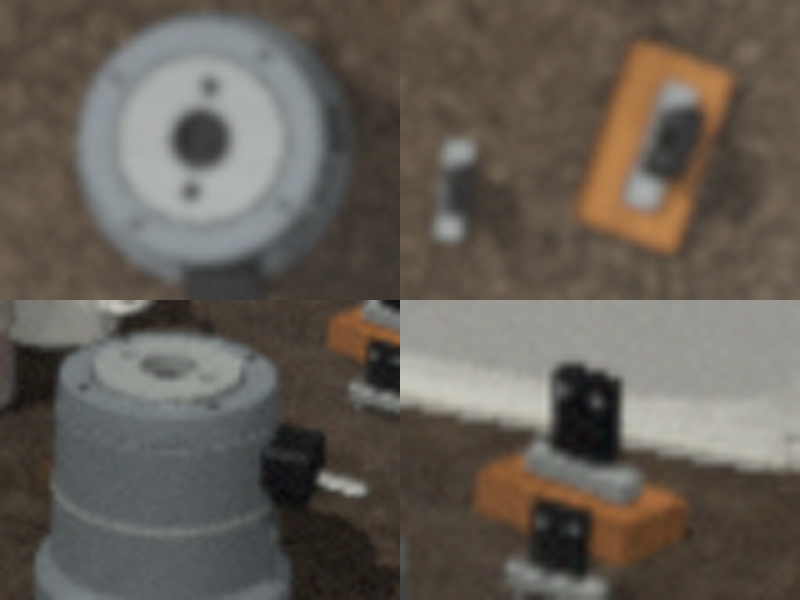

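```bash
cat > h.py <<'E'
from cell import *
import cv2,numpy as np
from scipy.spatial.transform import Rotation as R
def avg(n,k=5):
    a=[snapshot(n) for _ in range(k)];s=a[0];s["img"]=np.mean([b["color"] for b in a],0).astype(np.float32);return s
def onplane(s,uv,z):
    uv=np.atleast_2d(uv).astype(float)
    d=np.c_[(uv[:,0]-s["cx"])/s["fx"],-(uv[:,1]-s["cy"])/s["fy"],-np.ones(len(uv))]
    d=R.from_quat(s["rotation"]).apply(d);o=s["xyz"]
    return o+d*((z-o[2])/d[:,2])[:,None]
def proj(s,p):
    c=R.from_quat(s["rotation"]).inv().apply(np.atleast_2d(p)-s["xyz"])
    return np.c_[s["cx"]-s["fx"]*c[:,0]/c[:,2],s["cy"]+s["fy"]*c[:,1]/c[:,2]]
E
cat > m.py <<'E'
from h import *
import pickle
t=avg("top");sd=avg("side");pickle.dump((t,sd),open("im.pkl","wb"))
K=8
def up(s,x,y,w,h): return cv2.resize(s["img"][y:y+h,x:x+w],None,fx=K,fy=K,interpolation=cv2.INTER_CUBIC)
def full(p,x,y): return (np.asarray(p,float)+.5)/K-.5+[x,y]
def blobs(m,amin):
    c,_=cv2.findContours(m.astype(np.uint8),cv2.RETR_CCOMP,cv2.CHAIN_APPROX_NONE)
    return [(cv2.contourArea(q),q[:,0]) for q in c if cv2.contourArea(q)>amin]
for n,s,box,T in(("top",t,(276,206,64,48),.13),("side",sd,(300,195,55,30),.13)):
    im=up(s,*box);g=im.mean(2)
    print(n,"levels",np.percentile(g,[5,25,50,75,95]).round())
    for th in (165,175,185):
        for a,q in blobs(g>th,60):
            if a<400000:
                q=full(q,*box[:2]); w=onplane(s,q,.123)
                cc=(w.max(0)+w.min(0))/2
                (ex,ey),ax,_=cv2.fitEllipse((w[:,:2]*1000).astype(np.float32)) if len(w)>5 else ((0,0),0,0)
                print(th,int(a),q.mean(0).round(2),"ellipse mm",round(ex,1),round(ey,1),np.round(ax,1))
im=up(t,420,206,34,46);hsv=cv2.cvtColor(im.clip(0,255).astype(np.uint8),cv2.COLOR_RGB2HSV)
o=(hsv[...,0]<20)&(hsv[...,1]>110)&(hsv[...,2]>100)
a,q=max(blobs(o,500),key=lambda b:b[0])
w=onplane(t,full(q,420,206),.02)[:,:2]
print("stand rect(mm)",cv2.minAreaRect((w*1000).astype(np.float32)))
b=(im.mean(2)>140)&~o
for a,q in blobs(b,200): 
    w=onplane(t,full(q,420,206),.032)[:,:2]; print("crossbar part",a,w.mean(0).round(4),cv2.minAreaRect((w*1000).astype(np.float32)))
d=im.mean(2)<62
for a,q in blobs(d,200):
    w=onplane(t,full(q,420,206),.074)[:,:2]; print("dark",a,cv2.minAreaRect((w*1000).astype(np.float32)))
E
python3 m.py
```

```text
top levels [ 56.  73.  85. 143. 173.]
165 30232 [307.58 227.98] ellipse mm 504.5 152.2 [63.  63.7]
165 10387 [307.63 227.65] ellipse mm 505.7 152.4 [29.1 51.3]
175 1794 [300.42 234.06] ellipse mm 488.8 170.3 [12.5 21.2]
175 3473 [314.27 233.2 ] ellipse mm 489.8 136.1 [15.4 36. ]
side levels [ 37.  62.  97. 122. 149.]
165 535 [312.53 195.55] ellipse mm 564.3 94.2 [11.4 18.1]
175 263 [312.93 195.64] ellipse mm 563.4 94.1 [ 7.2 14.7]
185 90 [312.85 195.82] ellipse mm 562.7 95.3 [4.4 7.3]
stand rect(mm) ((504.553466796875, -198.50877380371094), (51.80089569091797, 89.77513122558594), 70.53923797607422)
crossbar part 1219.5 [ 0.4833 -0.1902] ((482.9660949707031, -190.44769287109375), (13.918705940246582, 12.7354154586792), 70.77874755859375)
crossbar part 795.5 [ 0.5277 -0.2073] ((527.7688598632812, -207.68283081054688), (8.392935752868652, 14.020772933959961), 0.6127389073371887)
dark 1436.5 ((484.8874206542969, -212.42921447753906), (12.764413833618164, 21.937484741210938), 36.857234954833984)
dark 345.0 ((503.35101318359375, -215.68637084960938), (12.998128890991211, 5.298551559448242), 13.799177169799805)
dark 2658.0 ((503.3516845703125, -195.17529296875), (15.00503158569336, 29.019527435302734), 73.60337829589844)
```

```bash
cat > fit.py <<'E'
from h import *
from scipy.optimize import minimize
SS=8
def box(c,yaw,z0,z1,l,w,s,lab):
    r=R.from_euler("z",yaw).as_matrix();out=[]
    P=lambda x,y,z:np.r_[c,0]+r@np.array([x*l/2,y*w/2,z])
    sides=[((1,0),[(1,-1),(1,1)]),((-1,0),[(-1,-1),(-1,1)]),((0,1),[(-1,1),(1,1)]),((0,-1),[(-1,-1),(1,-1)])]
    for i,(n,((a,b),(d,e))) in enumerate(sides):
        n3=r@np.array([*n,0]);q=np.array([P(a,b,z0),P(d,e,z0),P(d,e,z1),P(a,b,z1)])
        if n3@(s["xyz"]-q[0])>0: out.append((lab+str(i),q))
    out.append((lab+"t",np.array([P(-1,-1,z1),P(1,-1,z1),P(1,1,z1),P(-1,1,z1)])));return out
def circ(c,r,z,lab,n=48):
    a=np.linspace(0,2*np.pi,n,endpoint=False);return [(lab,np.c_[c[0]+r*np.cos(a),c[1]+r*np.sin(a),np.full(n,z)])]
def resid(s,polys,roi,sig=.7,mask=None):
    x,y,w,h=roi;L=np.zeros((h*SS,w*SS),np.uint8);labs=["bg"]
    for lab,q in polys:
        if lab not in labs:labs.append(lab)
        uv=((proj(s,q)-[x,y]+.5)*SS-.5)*16
        cv2.fillPoly(L,[np.round(uv).astype(np.int32)],labs.index(lab),shift=4)
    A=[]
    for i in range(len(labs)):
        m=cv2.resize((L==i).astype(np.float32),(w,h),interpolation=cv2.INTER_AREA)
        A.append(cv2.GaussianBlur(m,(0,0),sig).ravel())
    A=np.array(A).T;B=s["img"][y:y+h,x:x+w].reshape(-1,3)
    if mask is not None:A,B=A[mask.ravel()],B[mask.ravel()]
    X=np.linalg.solve(A.T@A+1e-3*np.eye(A.shape[1]),A.T@B)
    return np.sqrt(np.mean((A@X-B)**2))
def fit(f,x0,step):
    x0=np.array(x0,float);n=len(x0);sim=np.vstack([x0,x0+np.diag(step)])
    best=minimize(f,x0,method="Nelder-Mead",options=dict(initial_simplex=sim,xatol=5e-5,fatol=1e-4,maxiter=600))
    sim=np.vstack([best.x,best.x-np.diag(step)/2])
    return minimize(f,best.x,method="Nelder-Mead",options=dict(initial_simplex=sim,xatol=5e-5,fatol=1e-4,maxiter=600))
def ring_polys(p,h=.123):
    c=p[:2];u=.022*np.array([np.cos(p[2]),np.sin(p[2])])
    return circ(c,.052,.120,"rim")+circ(c,.0345,h,"ring")+circ(c,.0135,h,"bore")+circ(c+u,.00425,h,"hole")+circ(c-u,.00425,h,"hole")
def key_polys(c,yaw,z,s): return box(c,yaw,z+.008,z+.02,.058,.014,s,"b")+box(c,yaw,z+.02,z+.062,.034,.012,s,"h")
E
cat > m2.py <<'E'
from fit import *
import pickle
t,sd=pickle.load(open("im.pkl","rb"))
for n,s in(("top",t),("side",sd)):
    p=[.5045,.152,-.1] if n=="top" else [.505,.152,-.1]
    uv=proj(s,[[p[0],p[1],.123]])[0]; print(n,"ring px",uv.round(1))
    roi=(int(uv[0])-18,int(uv[1])-18,37,37) if n=="top" else (int(uv[0])-24,int(uv[1])-13,49,26)
    gy,gx=np.mgrid[0:roi[3],0:roi[2]];w=onplane(s,np.c_[gx.ravel()+roi[0],gy.ravel()+roi[1]],.122)[:,:2]
    bst=min((fit(lambda q:resid(s,ring_polys(q),roi,mask=np.hypot(*(w-p[:2]).T)<.046),[p[0],p[1],a],[.003,.003,.1]) for a in(-.4,0,.3)),key=lambda r:r.fun)
    print("  ring",bst.x.round(4),round(bst.fun,2))
    roi=(418,206,38,48) if n=="top" else (350,178,42,42)
    mask=np.ones((roi[3],roi[2]),bool)
    if n=="side": mask[203-178:,357-350:378-350]=0
    P=lambda q:box(q[:2],q[2],0,.02,.084,.044,s,"s")+key_polys(q[3:5],q[5],.012,s)
    b=fit(lambda q:resid(s,P(q),roi,mask=mask),[.505,-.2,-.35,.505,-.2,-.35],[.003,.003,.1,.003,-.003,.05])
    print("  stand/key",b.x.round(4),round(b.fun,2))
E
python3 m2.py
```

```text
top ring px [307.8 228. ]
  ring [ 0.505   0.1524 -0.1597] 7.0
  stand/key [ 0.505  -0.1991 -0.3449  0.5031 -0.1994 -0.3729] 7.9
side ring px [324.  207.8]
  ring [ 0.5068  0.1532 -0.1441] 7.58
  stand/key [ 0.4445 -0.1522  0.3259  0.5064 -0.2111 -0.0109] 40.21
```

Both cameras agree on the ring to under 2 mm: centre (0.506, 0.153), hole line -0.15 rad. The top crop confirms the larger key is the one in the orange wooden stand, at about (0.504, -0.199) with yaw -0.36. The small loose key at (403,238) is the decoy. Next I'll grasp the key.

```bash
cat >> h.py <<'E'
def q(th): return R.from_euler("z",th+np.pi).__mul__(R.from_euler("x",np.pi)).as_quat()
def st():
    s=state();r=R.from_quat(s["tool_rot"]).as_matrix()[:,0];return round(s["clock"],2),s["ee_pos"].round(4),"yaw",round(float(np.arctan2(-r[1],-r[0])),4),"F",s["wrist_force"].round(2),"T",s["wrist_torque"].round(3),"gap",round(s["finger_gap"]*88,1),"g",round(s["grasp_force"],1)
E
python3 - <<'E'
from h import *
for p,a in(([.504,-.199,.15],-.355),([.506,.153,.159],-.15),([.506,.153,.159],-.85)): print(inverse_kinematics(p,q(a)))
gripper_to(.5)
move_pose([.504,-.199,.15],q(-.355))
print(line_to([.504,-.199,.056],speed=.06,contact_N=6),st())
gripper_to(0,45);print(st())
line_to([.504,-.199,.12],speed=.06);print(st())
s=avg("side",3);cv2.imwrite("pics/grasp.png",cv2.resize(s["img"][120:220,300:420,::-1],(720,600)))
line_to([.504,-.199,.22],speed=.12)
move_pose([.506,.153,.22],q(-.152));line_to([.506,.153,.175]);sleep(.3);print(st())
E
```

```text
[-1.42461299e-02  2.25100793e-01 -4.12539573e-01 -4.44089210e-16
 -9.33155960e-01 -1.91155020e+00]
[ 6.64931682e-01  1.94576874e-01 -4.29241207e-01 -4.44089210e-16
 -9.46978246e-01 -2.38572801e+00]
None
False (5.1, array([ 0.5042, -0.199 ,  0.0563]), 'yaw', -0.3549, 'F', array([ 0.19, -0.06, -0.29]), 'T', array([-0.064, -0.04 , -0.058]), 'gap', 44.4, 'g', 0.0)
(5.72, array([ 0.504, -0.199,  0.056]), 'yaw', -0.355, 'F', array([0.21, 0.24, 0.77]), 'T', array([ 0.008,  0.076, -0.02 ]), 'gap', 11.6, 'g', 45.0)
(6.94, array([ 0.5037, -0.199 ,  0.1196]), 'yaw', -0.3551, 'F', array([ 0.54, -0.2 , -0.62]), 'T', array([-0.027, -0.081, -0.008]), 'gap', 11.9, 'g', 45.0)
(10.15, array([0.5064, 0.1532, 0.1758]), 'yaw', -0.152, 'F', array([-0.2 ,  0.59, -1.51]), 'T', array([-0.053, -0.025,  0.013]), 'gap', 11.7, 'g', 45.0)[ WARN:0@4.816] global loadsave.cpp:1063 imwrite_ Unsupported depth image for selected encoder is fallbacked to CV_8U.
```

View pics/grasp.png

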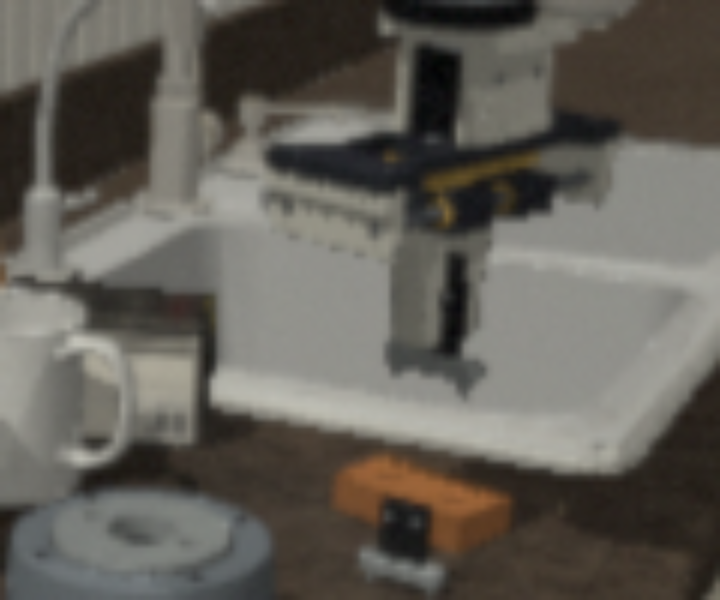

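The picture shows the key gripped and upright, crossbar at about (435,375) in the crop. The intended turn would run into the last joint's limit, so I'll flip the wrist by half a turn (the key is symmetric). Then I'll look at the key over the ring.

```bash
python3 - <<'E'
from fit import *
import pickle
print(inverse_kinematics([.506,.153,.22],q(-.152+np.pi)))
j=np.array(state()["joint_positions"]);
line_to([.506,.153,.22]);j=np.array(state()["joint_positions"]);j[5]+=np.pi;movej(j);print(st())
out=[]
Y=-.152
for z in(.21,.175):
    line_to([.506,.153,z],rot=q(Y+np.pi),speed=.08);sleep(.3);s=avg("side",5);out.append((s,state()["ee_pos"]));print(st())
pickle.dump(out,open("hold.pkl","wb"))
c=[cv2.resize(o[0]["img"][165:225,290:360,::-1].astype(np.uint8),(400,343),interpolation=cv2.INTER_CUBIC) for o in out]
cv2.imwrite("pics/hold.png",np.hstack(c))
E
```

```text
[ 6.64931682e-01  1.36975188e-01 -3.46537965e-01  4.44089210e-16
 -1.08728317e+00  7.53864644e-01]
(13.25, array([0.506 , 0.1532, 0.2203]), 'yaw', 2.9891, 'F', array([-0.33,  0.18, -1.77]), 'T', array([-0.079,  0.203, -0.011]), 'gap', 11.6, 'g', 45.0)
(14.08, array([0.506 , 0.153 , 0.2101]), 'yaw', 2.9896, 'F', array([ 0.19, -0.56, -1.48]), 'T', array([-0.094,  0.144,  0.001]), 'gap', 12.1, 'g', 45.0)
(15.22, array([0.506 , 0.153 , 0.1751]), 'yaw', 2.9896, 'F', array([ 0.67, -0.81, -0.92]), 'T', array([-0.112,  0.152, -0.012]), 'gap', 12.2, 'g', 45.0)
```

View pics/hold.png

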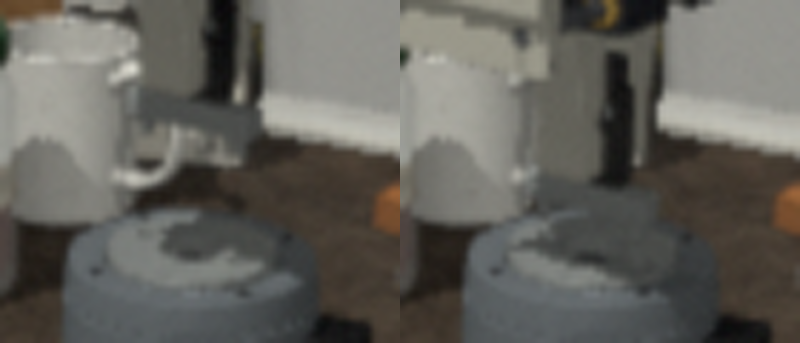

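The pictures show the key hovering above the ring. Bar ends are at about (140,105) and (262,120) in the left one, and (535,195) and (657,205) in the right. I'll take intensity profiles along the bar to get its offset in the hand.

```bash
python3 - <<'E'
from fit import *
import pickle
out=pickle.load(open("hold.pkl","rb"))
b=np.array([.0009,.0004,0]) # camera side bias: side-mean
u=np.array([np.cos(-.152),np.sin(-.152),0]);v=np.array([-u[1],u[0],0])
xs=np.arange(-.046,.0465,.002)
for s,p in out:
    for kz in(.011,.014,.017):
        P=p+b-[0,0,.044-kz]+xs[:,None]*u+.007*v
        uv=proj(s,P).astype(np.float32)
        print(p.round(4),kz,uv[0].round(1),uv[-1].round(1))
        print(" ".join(f"{1000*x:.0f}:{i:.0f}" for x,i in zip(xs,cv2.remap(s["img"].mean(2),uv[:,:1],uv[:,1:],cv2.INTER_LINEAR).ravel())))
E
```

```text
[0.506  0.153  0.2101] 0.011 [339.3 190.8] [305.3 182.3]
-46:38 -44:37 -42:37 -40:38 -38:37 -36:38 -34:41 -32:47 -30:60 -28:71 -26:75 -24:76 -22:78 -20:81 -18:85 -16:86 -14:83 -12:84 -10:87 -8:91 -6:97 -4:100 -2:97 0:94 2:95 4:100 6:94 8:87 10:87 12:84 14:79 16:75 18:76 20:79 22:86 24:99 26:104 28:106 30:106 32:119 34:126 36:130 38:135 40:137 42:140 44:143 46:146
[0.506  0.153  0.2101] 0.014 [339.4 189.5] [305.3 181.1]
-46:46 -44:49 -42:50 -40:52 -38:50 -36:50 -34:55 -32:63 -30:71 -28:75 -26:77 -24:75 -22:76 -20:77 -18:77 -16:76 -14:76 -12:77 -10:77 -8:76 -6:77 -4:78 -2:77 0:77 2:77 4:78 6:77 8:77 10:77 12:76 14:76 16:77 18:77 20:81 22:89 24:107 26:110 28:109 30:106 32:118 34:124 36:128 38:133 40:136 42:140 44:143 46:147
[0.506  0.153  0.2101] 0.017 [339.5 188.2] [305.3 179.8]
-46:104 -44:115 -42:114 -40:113 -38:96 -36:83 -34:72 -32:71 -30:72 -28:75 -26:77 -24:76 -22:76 -20:76 -18:77 -16:77 -14:77 -12:77 -10:77 -8:77 -6:77 -4:76 -2:77 0:77 2:75 4:76 6:76 8:75 10:77 12:77 14:76 16:76 18:76 20:82 22:93 24:113 26:115 28:110 30:103 32:107 34:113 36:121 38:130 40:134 42:138 44:144 46:145

[... 391 characters left out ...]
 [338.7 204.5] [305.2 195.3]
-46:58 -44:60 -42:60 -40:60 -38:60 -36:60 -34:64 -32:69 -30:72 -28:75 -26:75 -24:74 -22:75 -20:76 -18:75 -16:75 -14:74 -12:74 -10:76 -8:76 -6:75 -4:75 -2:76 0:76 2:76 4:75 6:74 8:74 10:74 12:75 14:74 16:74 18:75 20:78 22:87 24:99 26:107 28:108 30:114 32:129 34:134 36:135 38:134 40:137 42:139 44:140 46:138
[0.506  0.153  0.1751] 0.017 [338.8 203.2] [305.2 194.1]
-46:55 -44:58 -42:56 -40:56 -38:57 -36:59 -34:67 -32:71 -30:74 -28:76 -26:76 -24:76 -22:77 -20:77 -18:76 -16:76 -14:76 -12:76 -10:76 -8:76 -6:76 -4:75 -2:74 0:75 2:76 4:75 6:76 8:76 10:76 12:76 14:76 16:77 18:78 20:82 22:92 24:104 26:117 28:130 30:143 32:159 34:152 36:143 38:136 40:139 42:142 44:145 46:146
```

```bash
python3 - <<'E'
from fit import *
import pickle
out=pickle.load(open("hold.pkl","rb"));u=np.array([np.cos(-.152),np.sin(-.152)])
rows=[]
for s,p in out:
    cs=[]
    for off in(None,0,-.005):
        x0,y0=295,int(proj(s,[p-[0,0,.03]])[0,1])-14;K=9
        im=cv2.resize(s["img"][y0:y0+33,x0:x0+29+0],(29*K,33*K),interpolation=cv2.INTER_CUBIC)[:,:,::-1]
        im=((im-30)*1.6).clip(0,255).astype(np.uint8).copy()
        if off is not None:
            c=p[:2]+[.0009,.0004]+off*u
            for lab,qd in key_polys(c,-.152,p[2]-.044,s):
                if lab[0]=="b": cv2.polylines(im,[np.round((proj(s,qd)-[x0,y0]+.5)*K).astype(np.int32)],True,(0,255,0) if off==0 else (0,0,255),1)
        cs.append(im)
    rows.append(np.hstack(cs))
cv2.imwrite("pics/ov.png",np.vstack(rows))
# 1-parameter fits, bar only, near-bar mask
for s,p in out:
    for lo,hi in((0,0),):
        r=[]
        for off in np.arange(-.009,.0091,.001):
            P=key_polys(p[:2]+[.0009,.0004]+off*u,-.152,p[2]-.044,s)
            uv=proj(s,[p-[0,0,.030]])[0].astype(int);roi=(uv[0]-18,uv[1]-2,37,10)
            r.append(resid(s,[a for a in P if a[0][0]=="b"],roi))
        print(np.round(r,1))
E
```

```text
[30.2 30.1 30.  30.  30.  29.9 29.8 29.8 29.8 29.8 29.8 29.8 30.1 30.3
 30.7 31.  31.4 31.8 32.1]
[20.4 20.6 20.8 21.  21.2 21.4 21.6 21.8 22.  22.2 22.3 22.4 22.5 22.6
 22.6 22.6 22.6 22.6 22.6]
```

View pics/ov.png

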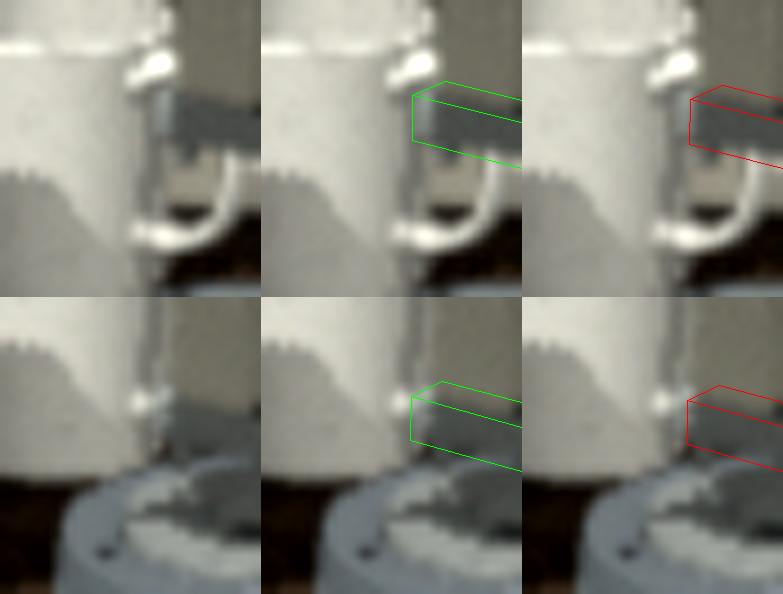

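The overlay shows the bar's left end, with a thin lit strip at about x=152–175, meeting the zero-offset outline in the upper shot. I'll check against the other end numerically, where it stands against the dark counter.

```bash
python3 - <<'E'
from fit import *
import pickle
out=pickle.load(open("hold.pkl","rb"));u=np.array([np.cos(-.152),np.sin(-.152)])
s,p=out[1]
for dz in(-.002,-.001,0,.001,.002):
    r=[]
    for off in np.arange(-.008,.0081,.001):
        P=key_polys(p[:2]+[.0009,.0004]+off*u,-.152,p[2]-.044+dz,s)
        P+=[]
        uv=proj(s,[np.r_[p[:2]-.03*u,p[2]-.030]])[0].astype(int);roi=(uv[0]-4,uv[1]-4,12,8)
        r.append(resid(s,[a for a in P if a[0][0]=="b"],roi))
    print(dz,np.round(r,1))
x,y,w,h=roi;print(roi);print(s["img"][y-3:y+h+3,x:x+w].mean(2).round().astype(int))
for off in(0,):
    P=key_polys(p[:2]+[.0009,.0004],-.152,p[2]-.044,s)
    for l,qd in P:
        if l[0]=="b":print(l,proj(s,qd).round(1).tolist())
E
```

```text
-0.002 [4.4 4.1 3.7 3.5 3.3 3.2 3.2 3.2 3.2 3.1 3.1 3.1 3.2 3.6 3.9 4.4 4.9]
-0.001 [4.1 3.8 3.5 3.3 3.1 3.1 3.2 3.2 3.2 3.2 3.1 3.1 3.2 3.6 4.  4.3 4.9]
0 [4.  3.6 3.4 3.2 3.2 3.2 3.3 3.3 3.3 3.2 3.2 3.1 3.2 3.5 4.1 4.5 5.1]
0.001 [3.9 3.6 3.4 3.1 3.1 3.2 3.3 3.4 3.3 3.2 3.1 3.2 3.4 3.8 4.4 4.8 5.4]
0.002 [3.9 3.5 3.3 3.2 3.2 3.3 3.4 3.3 3.3 3.3 3.3 3.4 3.8 4.3 4.9 5.4 5.8]
(np.int64(330), np.int64(197), 12, 8)
[[36 60 55 49 46 48 54 57 59 62 60 61]
 [40 56 59 59 57 54 56 56 57 61 63 61]
 [43 54 58 60 60 58 56 55 54 58 61 61]
 [54 58 56 59 60 60 59 57 55 52 55 57]
 [66 67 64 63 66 60 61 56 54 50 50 51]
 [70 70 70 69 71 64 58 58 52 53 51 52]
 [76 76 74 71 68 61 56 58 56 53 56 55]
 [77 76 76 72 68 61 56 56 58 58 56 57]
 [74 76 76 73 68 59 57 54 57 59 57 58]
 [73 74 75 70 66 58 56 57 58 53 53 56]
 [73 74 72 69 65 62 62 60 60 58 54 57]
 [75 75 72 71 71 66 64 61 61 57 53 56]
 [74 76 72 73 75 74 71 69 62 50 44 56]
 [72 71 72 73 73 73 74 76 65 56 53 60]]
b1 [[335.5, 203.4], [332.1, 205.2], [332.3, 200.2], [335.7, 198.4]]
b2 [[332.1, 205.2], [311.0, 199.4], [311.1, 194.5], [332.3, 200.2]]
bt [[335.7, 198.4], [314.7, 192.9], [311.1, 194.5], [332.3, 200.2]]
```

The right end's edge is at about 335 px against 335.6 predicted, so the offset in hand is ≈0 ±1.5 mm. I'll go down gently and feel.

```bash
cat >> h.py <<'E'
def F(n=8):
    a=[]
    for _ in range(n):
        s=state();a.append(np.r_[s["wrist_force"],s["wrist_torque"]]);sleep(.02)
    return np.mean(a,0)
E
python3 - <<'E'
from h import *
sleep(.2);b=F();print(b.round(2),st()[0])
for z in(.169,.166,.1655,.165,.1645,.164,.1635):
    line_to([.506,.153,z],rot=q(-.152+np.pi),speed=.03);sleep(.1);f=F()-b;print(z,state()["ee_pos"].round(4),f.round(2))
print(st()[0])
E
```

```text
[ 0.02 -0.   -1.02 -0.07  0.15 -0.01] 15.55
0.169 [0.5061 0.153  0.1691] [-0.11 -0.2   0.17 -0.01 -0.01 -0.01]
0.166 [0.506 0.153 0.166] [-0.05  0.19 -0.08 -0.    0.02  0.01]
0.1655 [0.506  0.153  0.1655] [-0.34  0.07 -0.19 -0.01  0.   -0.  ]
0.165 [0.506 0.153 0.165] [-0.06  0.18 -0.02  0.01  0.02  0.  ]
0.1645 [0.506  0.153  0.1645] [-0.2   0.06  0.26  0.01  0.03 -0.  ]
0.164 [0.506 0.153 0.164] [-0.21  0.01 -0.12  0.02  0.05  0.  ]
0.1635 [0.506  0.153  0.1635] [-0.21  0.12  0.06  0.01  0.01  0.02]
19.03
```

```bash
python3 - <<'E'
from h import *
b=F()
for z in(.162,.1605,.1595,.159,.1585,.158,.1575):
    c=line_to([.506,.153,z],rot=q(-.152+np.pi),speed=.03,contact_N=6);sleep(.1);f=F()-b;print(z,c,state()["ee_pos"].round(4),f.round(2))
    if f[2]>1: break
print(st()[0])
E
```

```text
0.162 False [0.506 0.153 0.162] [-0.23 -0.05  0.    0.    0.03  0.02]
0.1605 False [0.506  0.153  0.1605] [-0.11 -0.18 -0.2   0.03  0.03 -0.01]
0.1595 False [0.506  0.153  0.1595] [-0.17  0.08 -0.39  0.02  0.04 -0.  ]
0.159 False [0.506 0.153 0.159] [-0.32  0.24  0.28  0.1   0.08 -0.01]
0.1585 False [0.506  0.153  0.1585] [-0.48  0.38  0.44  0.14  0.09 -0.01]
0.158 False [0.506 0.153 0.158] [-0.62  0.64  1.    0.18  0.09  0.01]
0.1575 False [0.506  0.153  0.1575] [-0.42  0.63  1.28  0.21  0.08 -0.  ]
22.55
```

Fully seated: no resistance down to 0.1595, then the soft ring spring as the crossbar rests on it. Now I'll turn clockwise in small steps, watching torque.

```bash
python3 - <<'E'
from h import *
p=np.array([.506,.153,.1582]);a=-.152;b=F()
b[:]=[.0,0,-1.02,-.07,.15,-.01]
line_to(p,rot=q(a+np.pi),speed=.03)
n=0
while a>-.86:
    a-=.025;line_to(p,rot=q(a+np.pi),speed=.02);sleep(.05);f=F(5)-b
    print(round(a,3),st()[3],f.round(2),state()["clock"].round(1) if hasattr(state()["clock"],"round") else round(state()["clock"],1))
    if f[5]>.3 or np.hypot(f[0],f[1])>12 or state()["clock"]>45: break
E
```

```text
-0.177 2.9651 [-0.15 -0.07  0.68  0.14  0.09  0.01] 23.3
-0.202 2.9402 [-1.3   1.86  0.86  0.63  0.39  0.06] 23.7
-0.227 2.9152 [-2.58  2.8   0.83  1.14  0.95  0.14] 24.1
-0.252 2.8902 [-3.16  3.81  1.23  1.44  1.23  0.11] 24.5
-0.277 2.8648 [-3.48  3.71  1.09  1.46  1.32  0.09] 24.9
-0.302 2.8401 [-3.53  3.76  1.02  1.43  1.34  0.15] 25.2
-0.327 2.8154 [-3.74  3.68  0.8   1.42  1.36  0.14] 25.6
-0.352 2.7904 [-3.57  4.07  0.73  1.41  1.38  0.13] 26.0
-0.377 2.7654 [-3.65  3.58  1.12  1.42  1.39  0.12] 26.4
-0.402 2.7403 [-3.62  3.28  0.36  1.39  1.42  0.14] 26.8
-0.427 2.7153 [-3.43  3.46  0.76  1.36  1.42  0.12] 27.1
-0.452 2.6902 [-3.61  3.39  0.83  1.35  1.45  0.11] 27.5
-0.477 2.6652 [-3.37  3.6   0.68  1.3   1.47  0.12] 27.9
-0.502 2.6402 [-4.19  3.06  0.98  1.29  1.49  0.14] 28.3
-0.527 2.6152 [-3.84  3.1   1.19  1.28  1.56  0.12] 28.7
-0.552 2.5902 [-3.81  2.47  1.29  1.22  1.52  0.1 ] 29.1
-0.577 2.5651 [-4.11  2.8   0.89  1.22  1.58  0.12] 29.4
-0.602 2.54 [-3.73  2.91  0.66  1.16  1.59  0.12] 29.8
-0.627 2.515 [-3.96  2.69  0.97  1.15  1.62  0.12] 30.2
-0.652 2.49 [-4.09  2.89  1.17  1.09  1.67  0.12] 30.6
-0.677 2.465 [-4.28  2.45  0.88  1.09  1.63  0.14] 31.0
-0.702 2.44 [-4.45  2.71  0.84  1.06  1.67  0.11] 31.4
-0.727 2.4152 [-4.17  2.31  0.77  1.1   1.69  0.23] 31.8
-0.752 2.3907 [-4.88  2.97  0.67  1.14  1.8   0.47] 32.1
```

The stop is reached: torque rose from 0.12 to 0.47 N·m after about 0.52 rad of ring travel. I'll relieve the torque and withdraw.

```bash
python3 - <<'E'
from h import *
p=np.array([.506,.153,.1582]);b=np.array([0,0,-1.02,-.07,.15,-.01])
sleep(.15)
for a in(-.735,-.715,-.70,-.685):
    line_to(p,rot=q(a+np.pi),speed=.02);sleep(.05);f=F(5)-b;print(a,f.round(2))
    if abs(f[5])<.03 and np.hypot(f[0],f[1])<1: break
r=q(a+np.pi)
for z in(.161,.165,.169,.175):
    c=line_to([.506,.153,z],rot=r,speed=.03,contact_N=5);print(z,c,(F(4)-b).round(2))
    if c: break
print(st())
E
```

```text
-0.735 [-4.47  2.63  0.77  1.18  1.77  0.21]
-0.715 [-4.38  2.28  0.56  0.97  1.77  0.09]
-0.7 [-3.69  1.5   0.91  0.62  1.49  0.04]
-0.685 [-2.72  1.09  1.37  0.51  1.21  0.04]
0.161 False [-2.83  0.23  0.49  0.12  0.98  0.05]
0.165 False [-1.87 -0.12  0.58  0.01  0.68  0.02]
0.169 False [-0.    0.39 -0.13  0.04  0.02  0.01]
0.175 False [-0.46  0.26 -0.01  0.02  0.03  0.03]
(35.25, array([0.506 , 0.153 , 0.1751]), 'yaw', 2.4566, 'F', array([-0.04,  0.54, -1.08]), 'T', array([-0.034,  0.145, -0.01 ]), 'gap', 12.0, 'g', 45.0)
```

```bash
python3 - <<'E'
from h import *
p=state()["ee_pos"];line_to([.506,.153,.22],speed=.1)
move_pose([.5045,-.199,.15],q(-.353));line_to([.5045,-.199,.085],speed=.08);sleep(.3)
b=F();print(b.round(2))
for z in(.072,.068,.064,.060,.0575,.0565,.056,.0555):
    c=line_to([.5045,-.199,z],rot=q(-.353),speed=.03,contact_N=4);sleep(.08);f=F(4)-b;print(z,c,state()["ee_pos"].round(4),f.round(2))
    if c or f[2]>2: break
s=avg("side",3);cv2.imwrite("pics/back.png",cv2.resize(s["img"][140:220,300:400,::-1].astype(np.uint8),(720,576),interpolation=cv2.INTER_CUBIC));print(st())
E
```

```text
[-0.14 -0.02 -1.28 -0.06 -0.02 -0.  ]
0.072 False [ 0.5046 -0.199   0.0721] [ 0.64  0.28  0.24  0.   -0.    0.01]
0.068 False [ 0.5045 -0.199   0.068 ] [ 0.07 -0.16 -0.29  0.01 -0.01 -0.  ]
0.064 False [ 0.5045 -0.199   0.064 ] [-0.18 -0.13  0.95  0.02  0.03 -0.03]
0.06 False [ 0.5045 -0.199   0.06  ] [-0.29 -0.26  0.59  0.01 -0.01  0.01]
0.0575 False [ 0.5045 -0.199   0.0575] [ 0.46  0.13  0.5  -0.01 -0.    0.04]
0.0565 False [ 0.5045 -0.199   0.0565] [ 0.5  -0.03  0.29  0.01 -0.03 -0.  ]
0.056 False [ 0.5046 -0.199   0.056 ] [ 0.19 -0.05  0.67 -0.02 -0.08 -0.03]
0.0555 False [ 0.5046 -0.199   0.056 ] [-1.43  1.48  7.07  0.47  0.62 -0.  ]
(42.87, array([ 0.5046, -0.199 ,  0.056 ]), 'yaw', -0.3528, 'F', array([-2.19,  0.92,  4.86]), 'T', array([ 0.392,  0.61 , -0.028]), 'gap', 11.8, 'g', 45.0)
```

View pics/back.png

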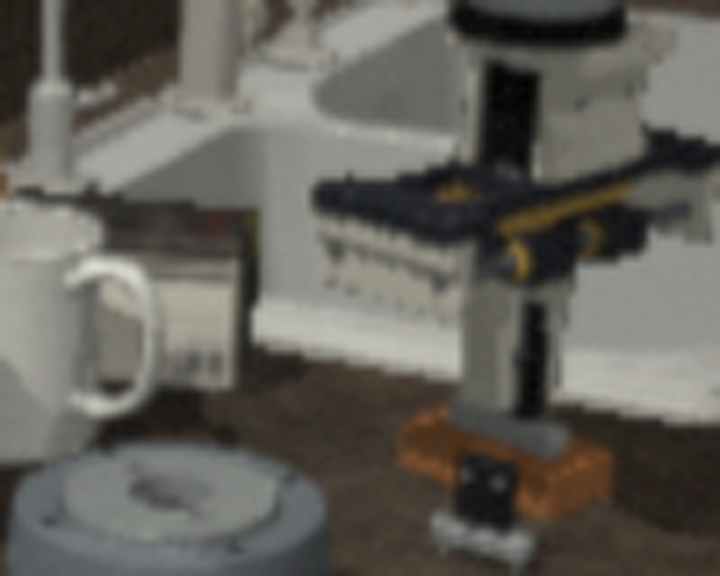

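The crossbar, at about (510,430), rests flat on the stand, with contact at exactly the original height. Next I'll release it, retreat and look.

```bash
python3 - <<'E'
from fit import *
gripper_to(.45);line_to([.5045,-.199,.16],rot=q(-.353),speed=.08)
j=np.array(state()["joint_positions"]);j[0]-=.7;movej(j);sleep(.3);print(st())
t=avg("top",4);s=avg("side",3)
P=lambda k:box(k[:2],k[2],0,.02,.084,.044,t,"s")+key_polys(k[3:5],k[5],.012,t)
r=fit(lambda k:resid(t,P(k),(418,206,38,48)),[.505,-.2,-.35,.505,-.2,-.35],[.003,.003,.1,.003,-.003,.05]);print(r.x.round(4),r.fun)
p=[.5045,.152];roi=(290,210,37,37);gy,gx=np.mgrid[0:37,0:37];w=onplane(t,np.c_[gx.ravel()+290,gy.ravel()+210],.122)[:,:2]
r=fit(lambda k:resid(t,ring_polys(k),roi,mask=np.hypot(*(w-p).T)<.046),[.505,.152,-.7],[.003,.003,.1]);print("ring",r.x.round(3))
c=lambda i,x,y,w,h:cv2.resize(i["img"][y:y+h,x:x+w,::-1].astype(np.uint8),(400,300),interpolation=cv2.INTER_CUBIC)
cv2.imwrite("pics/end.png",np.hstack([c(t,394,208,64,48),c(s,345,175,56,42)]))
E
```

```text
(46.72, array([ 0.2581, -0.4766,  0.1594]), 'yaw', -1.0518, 'F', array([ 0.15, -0.14,  0.3 ]), 'T', array([-0.106,  0.02 ,  0.039]), 'gap', 39.6, 'g', 0.0)
[ 0.5049 -0.1993 -0.3407  0.5037 -0.2004 -0.356 ] 7.943864894181174
ring [ 0.505  0.153 -0.665]
```

View pics/end.png

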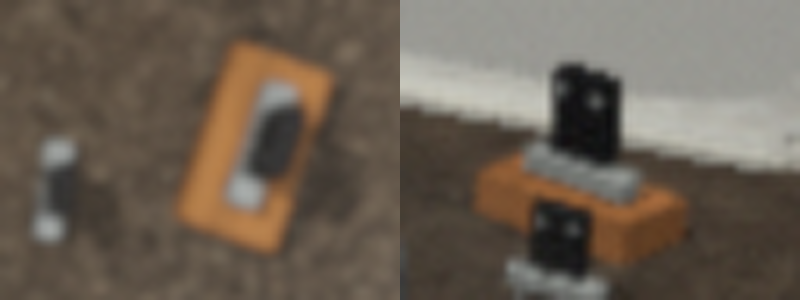

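The key stands upright and seated in its stand as at the start: key fit (0.5037, -0.2004), stand fit (0.5049, -0.1993). The ring's holes have moved 0.51 rad clockwise and ended on a firm stop.

```bash
python3 -c "
from cell import *
print(hand_in())"
```

```text
the job is handed in; nothing more can be done
None
```

The job is handed in, with no verdict shown: both prongs were fully in before the turn, the ring went about 0.51 rad clockwise to a firm stop (0.47 N·m), and the key stands upright, fully down in its stand, about 47 s in.

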